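Seat a seatpost to the bottom of its tube and clamp it

ROBOT

A 6-joint arm with a two-finger parallel gripper is mounted at the origin on the work surface. World frame = base frame: x ahead of the robot, y to its left, z up, the work surface at z = 0. Lengths are in mm, angles in rad, forces in N, time in s.
With the tool pointing down it reaches from about 325 to 775 mm from the base axis. Payload 9.3 kg.
Tool frame: the origin (TCP) lies midway between the tips of the shut fingers; the grasp point (between the pads) lies 19 mm behind it; z points along the fingers, y is the line along which they close (so a half turn about z gives the same grasp; the last joint's range is limited). The gripper opens to 85 mm and grips with 20 to 120 N. Pads are 22 mm wide; open, the fingers measure 114 mm over their backs; the gripper's body (76 mm by 85 mm) begins 54 mm behind the grasp point. The pads swing forward as they close: fully open they stand 13 mm farther back than shut.
Start: joints at [1.161, 0.259, 0.021, 1.334, 0, 1.418], TCP at [139.694, 531.961, 231.279] pointing down, gripper open.
Joint ranges: [-3.04, 3.04], [-0.91, 1.82], [-1.04, 1.36], [-1.92, 1.95], [-1.52, 1.45], [-3.14, 3.14]. Speed limits (rad/s): [2.22, 2.22, 2.79, 3.14, 3.14, 3.14].

INTERFACE

Orientations are given as [roll, pitch, yaw] about the fixed x, y, z axes, in that order (R = Rz(yaw) Ry(pitch) Rx(roll)).
In Python, from station import monitor, viewer, close_job gives the robot as it stands.
- The arm moves only by the tool carry_out, never from a script. Its arguments are lists of equal length, an entry for each row: "travel": the shift along the tool's x, y, z in cm, a list of three; "twist": the turn about the tool's z in rad. In form: {"travel": [[dx, dy, dz], ...], "twist": [twist, ...]}. A call has 1 to 10 rows; each row is the pose to reach, as a shift and turn from the pose commanded when the call began, along the tool's axes at that moment; what a row does not reach only later rows make up. A row lasts 1/12 s, in which the tool goes at most 41.7 mm and 7.16 degrees, less where a joint would pass 70% of its speed; a pose out of reach is approached as far as the arm can. A call with a gripper value outside its range is refused whole. "jaw" is the finger opening in cm, from 0 to 8.54, set as the call begins (left out, the last holds). The fingers move at their own pace and stop on an object; the grip force is fixed at half the most. Time passes only in rows, so rows that repeat a pose let the fingers close. It gives the time, the measured TCP pose, the force, the opening and the grip force at its end, in the units of the state.
- monitor.state(): the state, without advancing time (a new reading comes with each control period).
- viewer.snapshot(name): name is "side" or "top"; returns a dict with "frame" (420x560x3 uint8, red, green, blue), "fx", "fy", "cx", "cy" (pixels), "world_from_camera" (4x4, takes a point from camera to world coordinates). Camera axes: x right, y up, looking along -z (the intrinsics and any distortion apply to the point x, -y, -z); pixel columns grow to the right and rows downward; lengths in mm; the calibration is good to about 2 mm. A picture is of the moment at which its call begins. There is no depth.
- close_job(): hands the job in; it is judged then, once.
The state is a dict: "t": time; "q": joint angles; "joint_velocities": joint speeds; "joint_torque": joint torques, N m; "ee_pos": TCP position; "eef_rot": TCP orientation; "wrist_force": force on the tool from outside, world axes, zero at the start; "ft_torque": the same for the moment, N m; "finger_gap": opening from 0.0 (shut) to 1.0 (fully open); "finger_force": force on a finger pad.
Only numpy, scipy, OpenCV 4.12 (cv2) and the standard library are available. Lean on these libraries where they do the work, as an engineer would, in place of code of your own. Each camera call takes 0.05 s, during which the arm holds its last target. There are 200 camera calls.

TASK

Take the thick seatpost out of the wooden rack and push it down into the seat tube held in the vice, driving the stiff bung ahead of it, until it bottoms on the solid stop; lean on it firmly but gently, without ramming it. Read the ring mark: it must have sunk below the tube's mouth, otherwise the post is only sitting on the bung. Then, with the post fully home, swing the clamp lever shut until it stops, let go, and leave the thin post, the spanner and the tub alone.

Things in the scene. Friction and masses are not known exactly. Their poses are not given: they have to be found in the camera images.
- post_mid (a point): Middle of the thick seatpost: aluminium tube, 27 mm diameter, 145 mm long, 3 mm chamfer at the foot, dark bolted cap 22 x 16 x 8 mm on top (153 mm overall, 0.22 to 0.36 kg); loose, upright in either hole of the rack. The point is on the axis, 76 mm above the foot; z runs up the axis. Grip it 119 to 125 mm above the foot, so that the fingers stay above the clamp when it is home.
- post_foot (a point): Centre of the thick post's foot, on its axis; z runs up the axis.
- post_mark (a point): The thick post's ring mark: a dark ring around the tube, 60 mm above the foot. This point is on the axis.
- mouth (a point): Centre of the open top of the green seat tube, 118 mm above the bench; the vice's axes, z up the bore. Bore 29 mm, tube 38 mm outside, dark collar 45 mm across on its top 20 mm. The solid stop lies 62 to 86 mm below the mouth, differently each time: it must be felt, as force rising sharply above the bung's 9 N. Pressing with 16 to 22 N is plenty; over 35 N on the stop is ramming.
- vice: Fixed blue vice that holds the tube upright; origin on the bench under the bore's axis. Base 116 mm across, jaws end 76 mm above the bench. In the bore, 10 to 35 mm below the mouth, sits a black bung that yields to about 9 N at any speed, slides down ahead of the post and stays where it is left, without any spring.
- clamp (a joint): Turn of the clamp lever, rad: 0 open (lever points along the vice's -x), 1.5 shut at its end stop (points along the vice's +y). It turns clockwise seen from above about an upright pin 31 mm from the bore's axis on the vice's -x side, stays where it is left and needs 3 to 4 N at the tip. It starts at 0 to 0.4.
- clamp_tip (a point): Near the tip of the steel lever, 70 mm from its pin, 8 mm short of its end, at mid height (12.5 mm below the mouth); x points from tip to pin. The lever is 9 to 12 mm thick and 13 mm high.
- rack: Fixed wooden block 190 x 75 x 30 mm; origin under its centre. Two holes of 31 mm, 20 mm deep, 50 mm along its x axis either side of the centre, hold the two posts.
- thin_mid (a point): Middle of the thin dark steel post, 22 to 24 mm in diameter, 101 mm tall, loose in the other hole of the rack. Leave alone.
- spanner: Loose steel spanner 180 mm long, lying flat; origin under its centre. Leave alone.
- tub_mid (a point): Middle of a white screw-top tub, 72 mm in diameter, 85 mm tall, loose. Leave alone.
There are look-alikes about, which are no part of the job. Of the things like the part that bears post_mid, leave any that is yellow; of the rest the larger one is meant.

How it is judged (in metres and radians):
On the way, in this order (a step that is already met when the one before it is completed fails the run):
1. the thick post is bottomed on the solid stop in the tube, its ring mark below the mouth, while the clamp is still open (distance between post_foot and stop_c0 below 0.008 m and z of post_foot in the frame of mouth below -0.06 m and horizontal distance between post_foot and mouth below 0.005 m and value of joint clamp below 0.9 rad), for 0.2 s.
2. the clamp lever is shut (value of joint clamp above 1.38 rad), for 0.1 s.
At the end, for the whole second after the job is handed in: The thick post is at rest in the tube, foot within 2 mm of the solid stop's top (the stop is 12 mm thick), ring mark below the mouth, upright within 0.08 rad; the clamp lever is shut (over 1.38 of 1.5 rad); nothing is held; thin post, spanner and tub are where they were (distance between post_foot and stop_c0 below 0.008 m and z of post_foot in the frame of mouth below -0.06 m and horizontal distance between post_foot and mouth below 0.005 m and angle between post_foot's own z axis and vertical below 0.08 rad and value of joint clamp above 1.38 rad and linear speed of post below 0.02 m/s); the robot touches nothing.
It fails at once if the post is rammed: it presses on the solid stop with more than 35 N (contact force between post and stop_c0 above 35 N).
It fails at once if the thin post is moved more than 25 mm (distance of thin_mid from where it was at the start of the episode above 0.025 m).
It fails at once if the spanner is moved more than 25 mm (distance of spanner from where it was at the start of the episode above 0.025 m).
It fails at once if the tub is moved more than 25 mm (distance of tub_mid from where it was at the start of the episode above 0.025 m).
It also fails if it takes over 67 s, if anything falls off the work surface, if the arm or the gripper's body presses on something with over 40 N, if the wrist force passes 120 N, or if a joint passes its speed limit or range.

## Working session

There is one attempt and no reset: what is moved stays moved. The work goes in short steps, Python scripts to look and compute and a tool call to move; the robot and the scene stay as the last step left them, time stands still between calls to the robot, and variables do not carry over. Pictures are saved under pics/ and viewed, at most 10 in all, crops included, and the job is handed in when it is done.

Besides the shell and the picture viewer there is one more tool, called as a command line: name --pt "numbers of a row" for each row, then --argument value for the rest. carry_out: Moves the arm, as the interface text tells. Its arguments: {"type":"object","properties":{"travel":{"type":"array"},"twist":{"type":"array"},"jaw":{"type":"number"}},"required":["travel","twist"]}

```bash
mkdir -p pics
cat > h.py <<'E'
import numpy as np, cv2
from station import monitor, viewer, close_job
def snap(n,f=None):
    s=viewer.snapshot(n)
    if f: cv2.imwrite(f,np.ascontiguousarray(s["frame"][:,:,::-1]))
    return s
def ray(s,u,v):
    W=np.array(s["world_from_camera"]); d=np.array([(u-s["cx"])/s["fx"],-(v-s["cy"])/s["fy"],-1.])
    return W[:3,3],W[:3,:3]@d
def plane(s,u,v,z):
    o,d=ray(s,u,v); return o+d*(z-o[2])/d[2]
def proj(s,p):
    W=np.array(s["world_from_camera"]); c=W[:3,:3].T@(np.array(p)-W[:3,3]); return s["cx"]+s["fx"]*c[0]/-c[2], s["cy"]+s["fy"]*-c[1]/-c[2]
E
python3 - <<'E'
from h import *
for n in("side","top"):
    s=snap(n,f"pics/{n}0.png"); print(n,s.keys(),s["fx"],s["fy"],s["cx"],s["cy"],np.round(s["world_from_camera"],3))
print(monitor.state())
E
```

```text
side dict_keys(['frame', 'fx', 'fy', 'cx', 'cy', 'world_from_camera']) 422.09731259691665 422.09731259691665 281.736701153939 202.02856502446153 [[-8.54000e-01  3.07000e-01 -4.21000e-01  2.81146e+02]
 [-5.20000e-01 -5.36000e-01  6.65000e-01  3.94941e+02]
 [-2.20000e-02  7.86000e-01  6.18000e-01  5.40657e+02]
 [ 0.00000e+00  0.00000e+00  0.00000e+00  1.00000e+00]]
top dict_keys(['frame', 'fx', 'fy', 'cx', 'cy', 'world_from_camera']) 389.84417946293956 389.84417946293956 285.88471130659656 203.0146187331409 [[ 3.00000e-03  9.97000e-01 -8.10000e-02  4.95641e+02]
 [-1.00000e+00  4.00000e-03  1.20000e-02 -1.05877e+02]
 [ 1.30000e-02  8.10000e-02  9.97000e-01  9.25728e+02]
 [ 0.00000e+00  0.00000e+00  0.00000e+00  1.00000e+00]]
{'t': 0.1, 'q': array([1.16142047e+00, 2.59119513e-01, 2.08457765e-02, 1.33370514e+00,
       4.89792363e-06, 1.41821038e+00]), 'joint_velocities': array([ 0.00090341, -0.00099173,  0.00019159, -0.00021762, -0.00059938,
       -0.0001759 ]), 'joint_torque': array([ 5.44322975e-03, -5.56689191e+01,  3.45075023e+01,  1.16289398e-02,
       -1.22933379e-04,  2.78873449e-05]), 'ee_pos': array([139.58189121, 531.73370994, 230.73872328]), 'eef_rot': array([-3.14042459e+00, -1.84581675e-04,  2.88480263e+00]), 'wrist_force': array([-0.23274531, -0.49048248, -0.25750756]), 'ft_torque': array([ 0.0303987 ,  0.01873315, -0.00782896]), 'finger_force': 0.0, 'finger_gap': 1.0007755520574764}
```

View pics/side0.png

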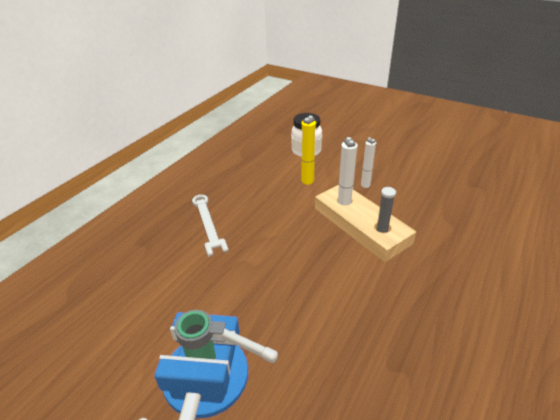

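View pics/top0.png

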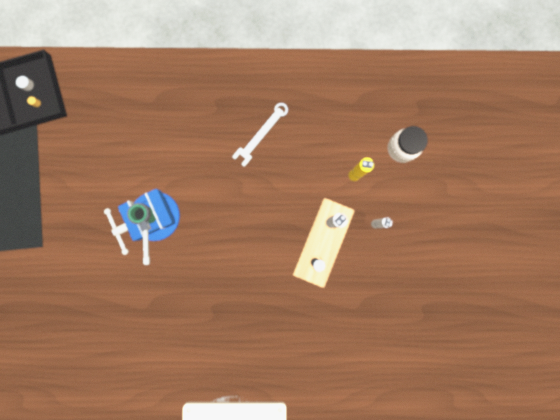

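The side view shows the silver thick post at about (347,170) in the rack, with the thin one at (386,210). The vice mouth is at (195,325) and the lever tip at (268,354). In the top view the mouth is at (139,213), the post cap at (340,220) and the lever tip at (146,262).

Run:
```python
from h import *
a=cv2.imread("pics/top0.png"); b=cv2.imread("pics/side0.png")
c=lambda im,x,y:cv2.resize(im[y:y+75,x:x+100],(400,300),interpolation=cv2.INTER_CUBIC)
cv2.imwrite("pics/m0.png",np.vstack([np.hstack([c(a,90,190),c(a,285,195)]),np.hstack([c(b,180,305),c(b,310,130)])]))
s=snap("top")
for n,u,v,z in[("mouth",139,213,118),("cap",340,220.5,163),("tip",146,261,105.5),("thin",319,265,111),("yellow",366,164,145),("small",387,222,110),("tub",413,140,85)]: print(n,plane(s,u,v,z).round(1))
hsv=cv2.cvtColor(a,cv2.COLOR_BGR2HSV)
def big(m):
    cs,_=cv2.findContours(m,0,1); k=max(cs,key=cv2.contourArea); return cv2.minAreaRect(k)
for nm,m,z in[("rack",cv2.inRange(hsv[190:295,285:365],(12,70,190),(30,170,255)),30)]:
    r=big(m);p=cv2.boxPoints(r)+[285,190];print(nm,[plane(s,*q,z).round(0)[:2] for q in p])
```

```text
mouth [539.2 187.3 118. ]
cap [ 523.6 -221.5  163. ]
tip [440.1 174.  105.5]
thin [ 433.1 -185.1  111. ]
yellow [ 639.2 -278.1  145. ]
small [ 522.8 -328.3  110. ]
tub [ 704.3 -395.8   85. ]
rack [array([ 403., -130.]), array([ 584., -203.]), array([ 555., -278.]), array([ 374., -204.])]
```

View pics/m0.png

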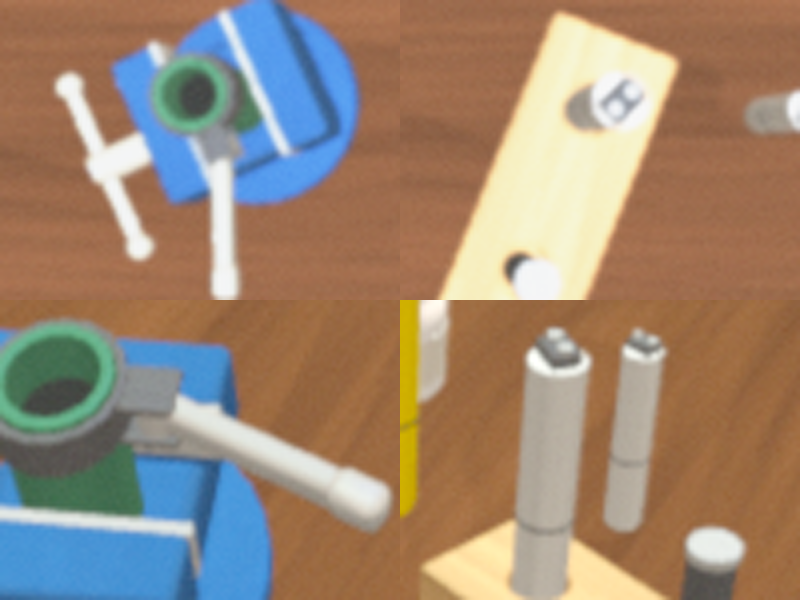

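```bash
cat >> h.py <<'E'
def tri(s1,p1,s2,p2):
    (a,d),(b,e)=ray(s1,*p1),ray(s2,*p2); d=d/np.linalg.norm(d); e=e/np.linalg.norm(e)
    t=np.linalg.lstsq(np.stack([d,-e],1),b-a,rcond=None)[0]; P,Q=a+t[0]*d,b+t[1]*e
    return (P+Q)/2,np.linalg.norm(P-Q)
def mouth_px(s,x,y,w,h):
    I=cv2.resize(s["frame"][y:y+h,x:x+w],None,fx=4,fy=4,interpolation=cv2.INTER_CUBIC)
    H=cv2.cvtColor(I,cv2.COLOR_RGB2HSV); m=cv2.inRange(H,(60,70,60),(90,255,255))
    cs,_=cv2.findContours(m,cv2.RETR_EXTERNAL,cv2.CHAIN_APPROX_NONE); c=max(cs,key=cv2.contourArea)
    e=cv2.fitEllipse(cv2.convexHull(c)); return ((e[0][0]+.5)/4-.5+x,(e[0][1]+.5)/4-.5+y),e[1]
E
python3 - <<'E'
from h import *
t=snap("top"); s=snap("side")
mt,e1=mouth_px(t,122,198,25,28); ms,e2=mouth_px(s,174,308,44,36); print(mt,e1,ms,e2)
print("mouth",tri(t,mt,s,ms),plane(t,*mt,118),plane(s,*ms,118))
pt=(340,220.2);ps=(349.5,144.5)
print("posttop155",tri(t,pt,s,ps),plane(t,*pt,155),plane(s,*ps,155))
print("tip end",tri(t,(146.7,261.5),s,(271,355)),"side foot at rack top", plane(s,345,203,30))
E
```

```text
(136.99691772460938, 213.1449155807495) (70.07347869873047, 73.65447998046875) (192.65655899047852, 324.3006896972656) (103.04464721679688, 129.66006469726562)
mouth (array([539.44310192, 192.69166608, 115.48332454]), np.float64(1.143436863507082)) [538.83765112 191.40963785 118.        ] [538.45798163 194.12751106 118.        ]
posttop155 (array([ 525.10422865, -222.5742298 ,  154.42373786]), np.float64(1.2900339373871332)) [ 524.48696163 -222.73468215  155.        ] [ 525.32617965 -221.38389489  155.        ]
tip end (array([440.09435089, 173.46147293, 104.54408473]), np.float64(2.459957185842442)) side foot at rack top [ 520.57836927 -213.10851634   30.        ]
```

carry_out --pt "0 0 0" --twist '[0]' --jaw 8.5

```text
t: 0.33
ee_pos: [139.7, 531.9, 231.1]
eef_rot: [-3.141, -0.0, 2.885]
wrist_force: [0.5, 0.0, -0.4]
finger_gap: 0.993
finger_force: 0.0
```

carry_out --pt "-2.0 -2.2 0" --pt "-5 -5.5 0" --pt "-8 -9 0" --pt "-11 -12.3 0" --pt "-14 -15.7 0" --pt "-17 -19 0" --pt "-20 -22.4 0" --pt "-23 -25.7 0" --pt "-26 -29.1 0" --pt "-28.2 -31.6 0" --twist '[0, 0, 0, 0, 0, 0, 0, 0, 0, 0]'

```text
t: 1.17
ee_pos: [323.9, 169.7, 231.6]
eef_rot: [3.141, 0.001, 2.885]
wrist_force: [1.6, 0.9, 0.4]
finger_gap: 0.996
finger_force: 0.0
```

carry_out --pt "-3.0 -3.3 0" --pt "-6 -6.7 0" --pt "-9 -10 0" --pt "-12 -13.4 0" --pt "-15 -16.8 0" --pt "-18 -20.2 0" --pt "-21 -23.5 0" --pt "-24 -26.9 0" --pt "-26.5 -29.7 0" --pt "-28.2 -31.55 0" --twist '[0, 0, 0, 0, 0, 0, 0, 0, 0, 0]'

```text
t: 2.0
ee_pos: [513.8, -201.7, 231.3]
eef_rot: [-3.142, 0.0, 2.884]
wrist_force: [1.3, 0.7, -0.5]
finger_gap: 0.994
finger_force: 0.0
```

carry_out --pt "0 0 0" --pt "0 0 0" --pt "0 0 0" --twist '[0, 0, 0]'

```text
t: 2.25
ee_pos: [513.0, -199.4, 230.9]
eef_rot: [3.141, -0.001, 2.884]
wrist_force: [-0.7, 1.0, -0.0]
finger_gap: 0.993
finger_force: 0.0
```

carry_out --pt "-1.0 -1.1 0" --pt "-1.73 -1.88 0" --pt "-1.73 -1.88 0" --pt "-1.73 -1.88 0" --twist '[0, 0, 0, 0]'

```text
t: 2.58
ee_pos: [525.2, -221.5, 231.4]
eef_rot: [3.141, -0.0, 2.885]
wrist_force: [0.5, 0.3, 0.1]
finger_gap: 0.996
finger_force: 0.0
```

Run:
```python
from h import *
a=snap("top");b=snap("side");print(monitor.state()["ee_pos"])
c=lambda s,x,y:cv2.resize(s["frame"][y:y+150,x:x+200,::-1],(400,300),interpolation=cv2.INTER_CUBIC)
cv2.imwrite("pics/m1.png",np.hstack([c(a,240,145),c(b,260,60)]))
```

```text
[ 524.97986826 -221.27648098  231.50560274]
```

View pics/m1.png

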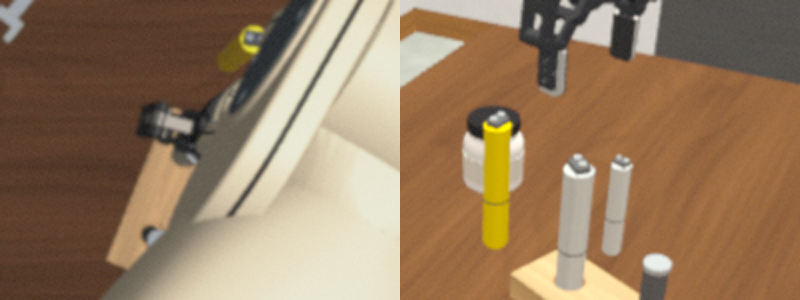

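The gripper is open with its fingers either side of the post in the side crop, at (551,90) and (625,55), and the post cap is at (577,165). I'm descending.

carry_out --pt "0 0 1.5" --pt "0 0 3.5" --pt "0 0 5.5" --pt "0 0 7.5" --pt "0 0 9.5" --pt "0 0 11" --pt "0 0 11.85" --pt "0 0 11.85" --pt "0 0 11.85" --twist '[0, 0, 0, 0, 0, 0, 0, 0, 0]'

```text
t: 3.43
ee_pos: [525.3, -221.8, 113.2]
eef_rot: [3.142, -0.0, 2.885]
wrist_force: [-0.4, -0.6, 0.3]
finger_gap: 0.995
finger_force: 0.0
```

carry_out --pt "0 0 0" --pt "0 0 0" --pt "0 0 0" --pt "0 0 0" --pt "0 0 0" --pt "0 0 0" --pt "0 0 0" --pt "0 0 0" --pt "0 0 0" --pt "0 0 0" --twist '[0, 0, 0, 0, 0, 0, 0, 0, 0, 0]' --jaw 2.0

```text
t: 4.27
ee_pos: [525.6, -222.1, 113.3]
eef_rot: [3.142, 0.001, 2.885]
wrist_force: [-0.4, 0.4, 5.5]
finger_gap: 0.301
finger_force: 59.0
```

carry_out --pt "0 0 -0.5" --pt "0 0 -2" --pt "0 0 -4" --pt "0 0 -6" --pt "0 0 -8" --pt "0 0 -10" --pt "0 0 -12" --pt "0 0 -14" --pt "0 0 -15.5" --pt "0 0 -16" --twist '[0, 0, 0, 0, 0, 0, 0, 0, 0, 0]'

```text
t: 5.1
ee_pos: [525.6, -222.4, 274.9]
eef_rot: [-3.141, 0.002, 2.885]
wrist_force: [0.1, 0.7, -3.8]
finger_gap: 0.301
finger_force: 59.4
```

carry_out --pt "0 0 0" --pt "0 0 0" --pt "0 0 0" --twist '[0, 0, 0]'

```text
t: 5.35
ee_pos: [524.9, -221.9, 271.4]
eef_rot: [3.141, -0.002, 2.885]
wrist_force: [-0.7, 0.1, -3.1]
finger_gap: 0.299
finger_force: 59.4
```

carry_out --pt "0.4 1.5 0" --pt "1.0 4.5 0" --pt "1.8 8 0" --pt "2.7 12 0" --pt "3.6 16 0" --pt "4.5 20 0" --pt "5.4 24 0" --pt "6.3 28 0" --pt "7.2 32 0" --pt "8.0 35.5 0" --twist '[0, 0, 0, 0, 0, 0, 0, 0, 0, 0]'

```text
t: 6.18
ee_pos: [537.0, 144.6, 272.0]
eef_rot: [-3.142, -0.001, 2.886]
wrist_force: [0.0, -0.6, -3.1]
finger_gap: 0.304
finger_force: 59.7
```

carry_out --pt "0.6 2.5 0" --pt "1.0 4.2 0" --pt "1.18 4.94 0" --pt "1.18 4.94 0" --pt "1.18 4.94 0" --pt "1.18 4.94 0" --twist '[0, 0, 0, 0, 0, 0]'

```text
t: 6.68
ee_pos: [539.1, 191.5, 272.5]
eef_rot: [-3.141, -0.0, 2.884]
wrist_force: [-1.3, 0.0, -3.0]
finger_gap: 0.298
finger_force: 59.8
```

Run:
```python
from h import *
a=snap("top");b=snap("side");print(monitor.state()["ee_pos"],monitor.state()["wrist_force"])
cv2.imwrite("pics/s2.png",b["frame"][:,:,::-1])
c=lambda s,x,y:cv2.resize(s["frame"][y:y+150,x:x+100,::-1],(400,600),interpolation=cv2.INTER_CUBIC)
cv2.imwrite("pics/m2.png",np.hstack([c(a,90,150),c(b,140,215)]))
```

```text
[539.25081239 191.25461292 272.76390602] [-0.11734224  0.09457162 -3.87565371]
```

View pics/m2.png

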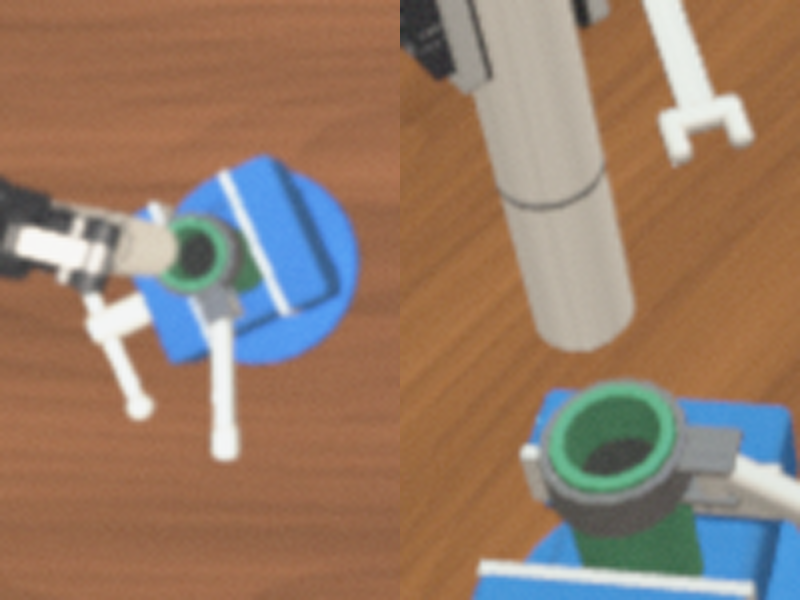

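The crops show the post above the mouth. In the side crop the mark's ends are at (498,188) and (606,162), and the foot rim bottom is at (578,350). In the top crop the foot is beside the mouth because of parallax.

Run:
```python
from h import *
a=snap("top");b=snap("side");x,y,z=539.2,191.4,169.5
f=lambda p,ox,oy:np.round((np.array(p)-[ox,oy])*4,0)
th=np.linspace(0,2*np.pi,37)
for nm,r,h in(("mark",13.5,60),("chamf",13.5,3),("foot",10.5,0)):
    P=[proj(b,(x+r*np.cos(t),y+r*np.sin(t),z+h)) for t in th]; Q=f(P,140,215)+[400,0]
    print(nm,"side L",Q[Q[:,0].argmin()],"R",Q[Q[:,0].argmax()],"bot",Q[Q[:,1].argmax()])
    P=[proj(a,(x+r*np.cos(t),y+r*np.sin(t),z+h)) for t in th]; Q=f(P,90,150); print("   top",Q.min(0),Q.max(0))
for xm,ym in((538.8,191.4),(538.5,194.1)):
    print(f(proj(a,(xm,ym,118)),90,150),f(proj(b,(xm,ym,118)),140,215)+[400,0])
```

```text
mark side L [497. 172.] R [603. 160.] bot [538. 205.]
   top [ 65. 208.] [126. 268.]
chamf side L [536. 317.] R [634. 304.] bot [567. 349.]
   top [118. 218.] [175. 274.]
foot side L [549. 322.] R [625. 312.] bot [573. 347.]
   top [127. 224.] [171. 268.]
[188. 253.] [616. 430.]
[183. 253.] [611. 437.]
```

carry_out --pt "0.08 0.15 0.3" --pt "0.08 0.15 1.5" --pt "0.08 0.15 3" --pt "0.08 0.15 4.2" --pt "0.08 0.15 4.7" --pt "0.08 0.15 4.7" --pt "0.08 0.15 4.7" --twist '[0, 0, 0, 0, 0, 0, 0]'

```text
t: 7.47
ee_pos: [538.9, 193.9, 226.1]
eef_rot: [3.142, 0.0, 2.885]
wrist_force: [-0.3, -0.6, -4.2]
finger_gap: 0.298
finger_force: 59.6
```

Run:
```python
from h import *
a=snap("top");b=snap("side");print(monitor.state()["ee_pos"],monitor.state()["wrist_force"])
c=lambda s,x,y:cv2.resize(s["frame"][y:y+75,x:x+50,::-1],(400,600),interpolation=cv2.INTER_CUBIC)
cv2.imwrite("pics/m3.png",np.hstack([c(a,115,180),c(b,168,280)]))
```

```text
[539.18703235 194.03687988 226.62062919] [-0.37716492  0.37316592 -2.97558357]
```

View pics/m3.png

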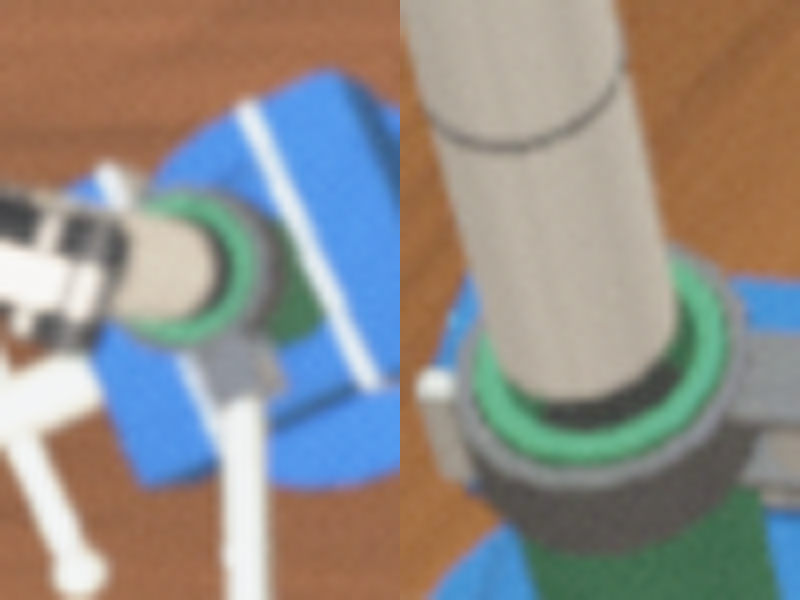

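The foot is just above the mouth. In the top crop the foot's right edge is at x=213 and the green ring spans to x=258, rows 190–345. In the side crop the foot's bottom is at (575,402), and the ring spans x 470–727 with its bottom at row 465.

Run:
```python
from h import *
a=snap("top");b=snap("side")
th=np.linspace(0,2*np.pi,73)
def ex(s,x,y,z,r,ox,oy,sh):
    P=np.array([proj(s,(x+r*np.cos(t),y+r*np.sin(t),z)) for t in th]); P=(P-[ox,oy]+.5)*8+[sh,0]; return np.r_[P.min(0),P.max(0)].round()
for x,y in((538.8,193),(538.8,191),(540.8,193)):
    print(x,y)
    for nm,z,r in(("ring",118,19),("bore",118,14.5),("chamf",126,13.5),("foot",123,10.5),("mark",183,13.5)):
        print(nm,"top",ex(a,x,y,z,r,115,180,0),"side",ex(b,x,y,z,r,168,280,400))
```

```text
538.8 193
ring top [100. 196. 248. 343.] side [475. 247. 733. 463.]
bore top [117. 213. 230. 325.] side [506. 272. 702. 436.]
chamf top [109. 215. 215. 320.] side [504. 244. 688. 397.]
foot top [125. 227. 208. 309.] side [528. 273. 671. 392.]
mark top [ 15. 198. 130. 311.] side [433. -11. 632. 142.]
538.8 191
ring top [108. 196. 256. 343.] side [484. 238. 741. 452.]
bore top [125. 213. 238. 326.] side [515. 262. 711. 426.]
chamf top [117. 215. 223. 320.] side [513. 235. 697. 387.]
foot top [133. 227. 216. 309.] side [537. 263. 680. 382.]
mark top [ 24. 198. 138. 311.] side [443. -20. 642. 132.]
540.8 193
ring top [100. 188. 248. 335.] side [465. 242. 722. 457.]
bore top [118. 206. 230. 318.] side [496. 266. 692. 430.]
chamf top [109. 207. 216. 313.] side [493. 239. 678. 391.]
foot top [126. 220. 208. 301.] side [517. 267. 660. 386.]
mark top [ 16. 189. 130. 303.] side [422. -16. 621. 136.]
```

carry_out --pt "-0.03 -0.1 0" --pt "-0.03 -0.1 0.2" --pt "-0.03 -0.1 0.4" --pt "-0.03 -0.1 0.6" --pt "-0.03 -0.1 0.8" --pt "-0.03 -0.1 0.8" --twist '[0, 0, 0, 0, 0, 0]'

```text
t: 8.17
ee_pos: [538.7, 192.9, 217.2]
eef_rot: [-3.141, -0.001, 2.885]
wrist_force: [0.9, 0.2, -3.1]
finger_gap: 0.301
finger_force: 59.7
```

carry_out --pt "0 0 0.15" --pt "0 0 0.3" --pt "0 0 0.45" --pt "0 0 0.6" --pt "0 0 0.6" --twist '[0, 0, 0, 0, 0]'

```text
t: 8.58
ee_pos: [538.7, 193.0, 211.4]
eef_rot: [-3.141, -0.0, 2.885]
wrist_force: [0.1, -0.4, -3.7]
finger_gap: 0.297
finger_force: 59.7
```

carry_out --pt "0 0 0.15" --pt "0 0 0.3" --pt "0 0 0.45" --pt "0 0 0.6" --pt "0 0 0.75" --pt "0 0 0.9" --pt "0 0 1.05" --pt "0 0 1.2" --pt "0 0 1.2" --twist '[0, 0, 0, 0, 0, 0, 0, 0, 0]'

```text
t: 9.33
ee_pos: [539.0, 193.0, 200.3]
eef_rot: [3.141, 0.001, 2.885]
wrist_force: [-1.1, 0.5, 2.1]
finger_gap: 0.296
finger_force: 60.4
```

carry_out --pt "0 0 0.15" --pt "0 0 0.3" --pt "0 0 0.45" --pt "0 0 0.6" --pt "0 0 0.75" --pt "0 0 0.9" --pt "0 0 1.0" --pt "0 0 1.0" --twist '[0, 0, 0, 0, 0, 0, 0, 0]'

```text
t: 10.0
ee_pos: [539.0, 193.0, 190.2]
eef_rot: [3.141, 0.001, 2.885]
wrist_force: [-0.4, 0.5, 3.0]
finger_gap: 0.306
finger_force: 60.4
```

carry_out --pt "0 0 0.2" --pt "0 0 0.4" --pt "0 0 0.6" --pt "0 0 0.8" --pt "0 0 1.0" --pt "0 0 1.2" --pt "0 0 1.4" --pt "0 0 1.5" --pt "0 0 1.5" --twist '[0, 0, 0, 0, 0, 0, 0, 0, 0]'

```text
t: 10.75
ee_pos: [539.0, 193.0, 175.0]
eef_rot: [3.141, 0.0, 2.885]
wrist_force: [-0.8, 0.6, 3.6]
finger_gap: 0.3
finger_force: 60.3
```

carry_out --pt "0 0 0.1" --pt "0 0 0.2" --pt "0 0 0.3" --pt "0 0 0.4" --pt "0 0 0.5" --pt "0 0 0.6" --pt "0 0 0.7" --pt "0 0 0.8" --pt "0 0 0.9" --pt "0 0 0.9" --twist '[0, 0, 0, 0, 0, 0, 0, 0, 0, 0]'

```text
t: 11.58
ee_pos: [539.0, 193.0, 165.9]
eef_rot: [3.141, 0.0, 2.885]
wrist_force: [-0.6, -0.1, 3.7]
finger_gap: 0.299
finger_force: 60.4
```

carry_out --pt "0 0 0.1" --pt "0 0 0.2" --pt "0 0 0.3" --pt "0 0 0.4" --pt "0 0 0.4" --twist '[0, 0, 0, 0, 0]'

```text
t: 12.0
ee_pos: [539.0, 193.0, 161.8]
eef_rot: [3.141, 0.0, 2.885]
wrist_force: [-0.7, -0.2, 3.7]
finger_gap: 0.298
finger_force: 60.4
```

carry_out --pt "0 0 0.06" --pt "0 0 0.12" --pt "0 0 0.18" --pt "0 0 0.24" --pt "0 0 0.24" --twist '[0, 0, 0, 0, 0]'

```text
t: 12.42
ee_pos: [539.0, 193.0, 159.5]
eef_rot: [3.141, 0.0, 2.885]
wrist_force: [-0.7, -0.2, 3.7]
finger_gap: 0.299
finger_force: 60.4
```

carry_out --pt "0 0 0.06" --pt "0 0 0.12" --pt "0 0 0.18" --pt "0 0 0.24" --pt "0 0 0.24" --twist '[0, 0, 0, 0, 0]'

```text
t: 12.83
ee_pos: [539.0, 193.0, 157.1]
eef_rot: [3.141, 0.0, 2.885]
wrist_force: [0.5, 0.3, 3.7]
finger_gap: 0.301
finger_force: 60.5
```

carry_out --pt "0 0 0.06" --pt "0 0 0.12" --pt "0 0 0.18" --pt "0 0 0.24" --pt "0 0 0.24" --twist '[0, 0, 0, 0, 0]'

```text
t: 13.25
ee_pos: [539.0, 193.0, 154.6]
eef_rot: [3.141, 0.0, 2.885]
wrist_force: [0.4, -0.2, 3.7]
finger_gap: 0.301
finger_force: 60.5
```

carry_out --pt "0 0 0.06" --pt "0 0 0.12" --pt "0 0 0.18" --pt "0 0 0.24" --pt "0 0 0.24" --twist '[0, 0, 0, 0, 0]'

```text
t: 13.67
ee_pos: [538.9, 193.0, 152.2]
eef_rot: [3.141, 0.0, 2.885]
wrist_force: [-0.4, -0.1, 3.9]
finger_gap: 0.299
finger_force: 60.5
```

carry_out --pt "0 0 0.06" --pt "0 0 0.12" --pt "0 0 0.18" --pt "0 0 0.24" --pt "0 0 0.24" --twist '[0, 0, 0, 0, 0]'

```text
t: 14.08
ee_pos: [538.9, 193.0, 149.8]
eef_rot: [3.141, 0.0, 2.885]
wrist_force: [-0.5, 0.6, 4.9]
finger_gap: 0.3
finger_force: 60.5
```

carry_out --pt "0 0 0.05" --pt "0 0 0.1" --pt "0 0 0.15" --pt "0 0 0.2" --pt "0 0 0.2" --twist '[0, 0, 0, 0, 0]'

```text
t: 14.5
ee_pos: [538.9, 193.0, 147.8]
eef_rot: [3.141, 0.0, 2.885]
wrist_force: [0.9, -0.7, 4.5]
finger_gap: 0.299
finger_force: 60.5
```

carry_out --pt "0 0 0.06" --pt "0 0 0.12" --pt "0 0 0.18" --pt "0 0 0.24" --pt "0 0 0.24" --twist '[0, 0, 0, 0, 0]'

```text
t: 14.92
ee_pos: [539.1, 193.0, 146.1]
eef_rot: [3.141, 0.001, 2.885]
wrist_force: [-1.3, -0.3, 9.9]
finger_gap: 0.302
finger_force: 61.0
```

carry_out --pt "0 0 0.04" --pt "0 0 0.08" --pt "0 0 0.08" --pt "0 0 0.08" --twist '[0, 0, 0, 0]'

```text
t: 15.25
ee_pos: [539.3, 193.0, 146.0]
eef_rot: [3.141, 0.002, 2.885]
wrist_force: [-2.5, 0.1, 15.3]
finger_gap: 0.301
finger_force: 61.6
```

carry_out --pt "0 0 0.03" --pt "0 0 0.05" --pt "0 0 0.05" --pt "0 0 0.05" --pt "0 0 0.05" --twist '[0, 0, 0, 0, 0]'

```text
t: 15.67
ee_pos: [539.4, 193.0, 146.0]
eef_rot: [3.141, 0.003, 2.885]
wrist_force: [-2.8, -0.7, 19.7]
finger_gap: 0.303
finger_force: 61.9
```

Run:
```python
from h import *
a=snap("top");b=snap("side");print(monitor.state()["ee_pos"],monitor.state()["wrist_force"])
c=lambda s,x,y:cv2.resize(s["frame"][y:y+100,x:x+100,::-1],(400,400),interpolation=cv2.INTER_CUBIC)
cv2.imwrite("pics/m4.png",np.hstack([c(a,90,180),c(b,150,260)]))
```

```text
[539.41215455 193.00857747 145.99939338] [-3.11846835 -0.9119255  19.38151825]
```

View pics/m4.png

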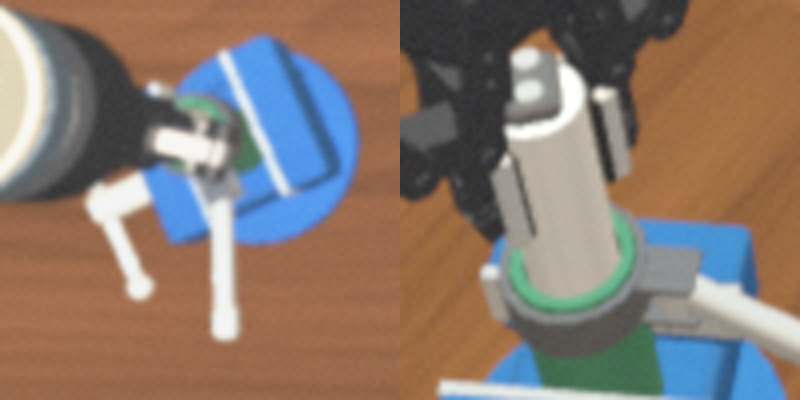

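The mark is no longer visible: the post enters the tube at (570,290) in the side crop with no ring above the mouth, and the force rose to about 20 N on a hard stop. I'll unload, release and rise.

carry_out --pt "0 0 -0.1" --pt "0 0 -0.15" --pt "0 0 -0.15" --twist '[0, 0, 0]'

```text
t: 16.02
ee_pos: [539.1, 193.0, 146.1]
eef_rot: [3.141, 0.001, 2.885]
wrist_force: [-0.7, 0.2, 7.1]
finger_gap: 0.303
finger_force: 60.7
```

carry_out --pt "0 0 0" --pt "0 0 0" --pt "0 0 0" --pt "0 0 0" --pt "0 0 0" --pt "0 0 0" --pt "0 0 0" --pt "0 0 0" --pt "0 0 0" --pt "0 0 0" --twist '[0, 0, 0, 0, 0, 0, 0, 0, 0, 0]' --jaw 7.0

```text
t: 16.85
ee_pos: [538.9, 193.0, 145.6]
eef_rot: [3.142, 0.0, 2.885]
wrist_force: [0.5, 0.3, 0.4]
finger_gap: 0.819
finger_force: 0.0
```

carry_out --pt "0 0 -0.5" --pt "0 0 -1.5" --pt "0 0 -3" --pt "0 0 -4.5" --pt "0 0 -6" --pt "0 0 -7.5" --pt "0 0 -9" --pt "0 0 -9.5" --pt "0 0 -9.5" --twist '[0, 0, 0, 0, 0, 0, 0, 0, 0]'

```text
t: 17.6
ee_pos: [539.4, 193.1, 242.5]
eef_rot: [3.14, 0.003, 2.885]
wrist_force: [-0.1, 1.3, 0.4]
finger_gap: 0.818
finger_force: 0.0
```

carry_out --pt "1 -1 0" --pt "3 -3 0" --pt "5 -5 0" --pt "6.8 -6.8 0" --pt "7.6 -7.7 0" --pt "7.6 -7.7 0" --pt "7.6 -7.7 0" --pt "7.6 -7.7 0" --pt "7.6 -7.7 0" --twist '[0, 0, 0, 0, 0, 0, 0, 0, 0]' --jaw 0

```text
t: 18.35
ee_pos: [446.7, 138.2, 240.2]
eef_rot: [-3.142, -0.0, 2.885]
wrist_force: [-0.3, 1.0, 0.5]
finger_gap: 0.001
finger_force: 0.0
```

Run:
```python
from h import *
a=snap("top");b=snap("side");print(monitor.state()["ee_pos"],monitor.state()["wrist_force"],monitor.state()["finger_gap"])
c=lambda s,x,y:cv2.resize(s["frame"][y:y+150,x:x+100,::-1],(400,600),interpolation=cv2.INTER_CUBIC)
cv2.imwrite("pics/m5.png",np.hstack([c(a,90,150),c(b,180,250)]))
```

```text
[446.46697944 138.12067294 240.16666645] [-0.63560777  0.23769157  0.0437209 ] 0.00198673764556198
```

View pics/m5.png

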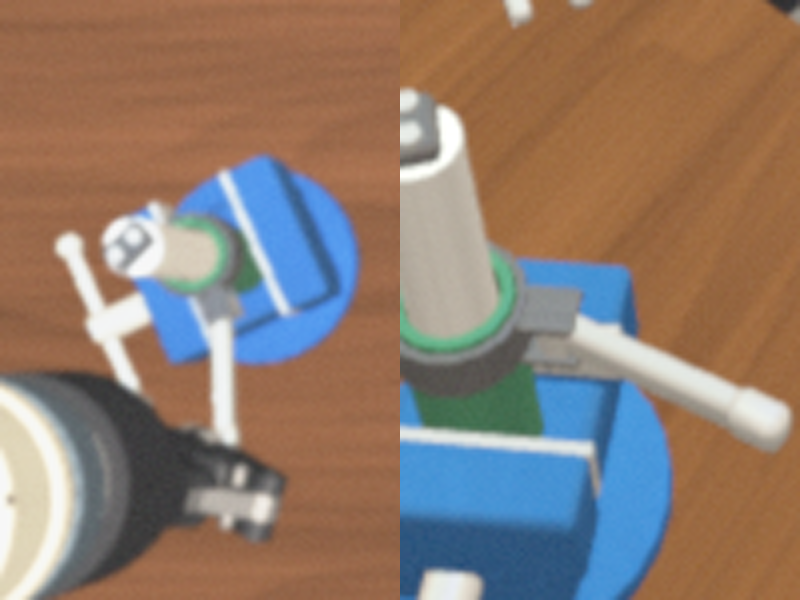

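The post stands in the tube, the lever points at (224,440) in the top crop, and the closed fingers are to its right, about (240,500). I'll descend beside the lever and work out the arc.

carry_out --pt "0 0 1" --pt "0 0 3" --pt "0 0 5" --pt "0 0 7" --pt "0 0 9" --pt "0 0 11" --pt "0 0 12.5" --pt "0 0 13.5" --pt "0 0 13.9" --pt "0 0 13.9" --twist '[0, 0, 0, 0, 0, 0, 0, 0, 0, 0]'

```text
t: 19.28
ee_pos: [445.2, 137.8, 100.2]
eef_rot: [-3.141, -0.002, 2.885]
wrist_force: [-0.0, 0.2, -0.6]
finger_gap: -0.001
finger_force: 0.0
```

Run:
```python
from h import *
st=monitor.state();p=st["ee_pos"];print(p,st["wrist_force"])
yaw=2.885;X=np.array([np.cos(yaw),np.sin(yaw)]);Y=np.array([np.sin(yaw),-np.cos(yaw)])
P=np.array([512,177.5])
for f in range(-170,-246,-5):
    a=np.radians(f);T=P+64*np.array([np.cos(a),np.sin(a)])+20*np.array([-np.sin(a),np.cos(a)])
    D=T-p[:2];print(f,T.round(1),"tool cm",(D@X/10).round(2),(D@Y/10).round(2),"tw",round(np.radians(-176-f),2),"dist post",np.hypot(*(T-[539,193])).round())
```

```text
[445.17446229 137.81441535 100.24366289] [-0.0126957   0.21579309 -0.6239495 ]
-170 [452.4 146.7] tool cm -0.48 1.04 tw -0.1 dist post 98.0
-175 [450. 152.] tool cm -0.11 1.49 tw -0.02 dist post 98.0
-180 [448.  157.5] tool cm 0.23 1.98 tw 0.07 dist post 98.0
-185 [446.5 163.2] tool cm 0.51 2.48 tw 0.16 dist post 97.0
-190 [445.5 168.9] tool cm 0.76 3.02 tw 0.24 dist post 97.0
-195 [445.  174.7] tool cm 0.95 3.57 tw 0.33 dist post 96.0
-200 [445.  180.6] tool cm 1.1 4.13 tw 0.42 dist post 95.0
-205 [445.5 186.4] tool cm 1.2 4.71 tw 0.51 dist post 94.0
-210 [446.6 192.2] tool cm 1.24 5.29 tw 0.59 dist post 92.0
-215 [448.1 197.8] tool cm 1.24 5.88 tw 0.68 dist post 91.0
-220 [450.1 203.3] tool cm 1.18 6.46 tw 0.77 dist post 89.0
-225 [452.6 208.6] tool cm 1.08 7.04 tw 0.86 dist post 88.0
-230 [455.5 213.7] tool cm 0.92 7.6 tw 0.94 dist post 86.0
-235 [458.9 218.5] tool cm 0.72 8.15 tw 1.03 dist post 84.0
-240 [462.7 222.9] tool cm 0.47 8.68 tw 1.12 dist post 82.0
-245 [466.8 227.1] tool cm 0.17 9.18 tw 1.2 dist post 80.0
```

carry_out --pt "-0.2 0.6 0" --pt "-0.1 1.2 0" --pt "0.1 1.7 0" --pt "0.35 2.2 0" --pt "0.6 2.7 0" --pt "0.8 3.15 0" --pt "0.95 3.6 0" --pt "1.1 4.1 0" --twist '[0, 0, 0, 0, 0, 0, 0, 0]'

```text
t: 19.95
ee_pos: [445.6, 180.6, 101.8]
eef_rot: [-3.141, 0.001, 2.885]
wrist_force: [1.0, -4.7, 1.7]
finger_gap: 0.0
finger_force: 1.9
```

carry_out --pt "0.1 0.4 0" --pt "0.13 0.8 0" --pt "0.14 1.2 0" --pt "0.14 1.6 0" --pt "0.1 2.0 0" --pt "0.05 2.4 0" --pt "0 2.8 0" --pt "-0.15 3.2 0" --pt "-0.2 3.47 0" --twist '[0.1, 0.18, 0.26, 0.33, 0.39, 0.45, 0.51, 0.57, 0.61]'

```text
t: 20.7
ee_pos: [455.1, 214.1, 101.3]
eef_rot: [-3.14, -0.002, 2.272]
wrist_force: [-3.3, -2.1, 2.7]
finger_gap: 0.0
finger_force: 2.0
```

carry_out --pt "0.08 0.3 0" --pt "0.15 0.57 0" --pt "0.2 0.8 0" --pt "0.2 0.8 0" --twist '[0.05, 0.09, 0.13, 0.13]'

```text
t: 21.03
ee_pos: [460.1, 220.8, 101.3]
eef_rot: [-3.14, -0.002, 2.144]
wrist_force: [-2.4, -1.7, 1.8]
finger_gap: 0.002
finger_force: 1.3
```

carry_out --pt "0 0.15 0" --pt "0.02 0.3 0" --pt "0.03 0.4 0" --pt "0.03 0.4 0" --twist '[0.02, 0.04, 0.05, 0.05]'

```text
t: 21.37
ee_pos: [464.1, 222.6, 101.4]
eef_rot: [-3.141, -0.0, 2.094]
wrist_force: [-2.9, 1.0, 0.8]
finger_gap: -0.002
finger_force: 1.5
```

carry_out --pt "0 0.15 0" --pt "0.02 0.3 0" --pt "0.03 0.4 0" --pt "0.03 0.4 0" --twist '[0, 0, 0, 0]'

```text
t: 21.7
ee_pos: [465.5, 223.5, 101.0]
eef_rot: [-3.136, 0.0, 2.095]
wrist_force: [-11.7, -6.4, 5.3]
finger_gap: -0.002
finger_force: 7.5
```

The force jumped from about 3 N to 13 N, which is the end stop. I'll press slightly more, then back off and rise.

carry_out --pt "0 0.05 0" --pt "0 0.05 0" --pt "0 0.05 0" --twist '[0, 0, 0]'

```text
t: 21.95
ee_pos: [465.5, 223.5, 101.0]
eef_rot: [-3.136, 0.0, 2.095]
wrist_force: [-13.8, -7.8, 5.7]
finger_gap: -0.002
finger_force: 8.3
```

carry_out --pt "0 -0.3 0" --pt "0 -1.0 0" --pt "0 -2.5 0" --pt "0 -3 -0.5" --pt "0 -3 -2.5" --pt "0 -3 -5" --pt "0 -3 -8" --pt "0 -3 -11" --pt "0 -3 -13" --pt "0 -3 -13" --twist '[0, 0, 0, 0, 0, 0, 0, 0, 0, 0]'

```text
t: 22.78
ee_pos: [444.1, 210.3, 236.4]
eef_rot: [3.134, 0.002, 2.095]
wrist_force: [0.4, -0.7, -0.3]
finger_gap: -0.003
finger_force: 0.0
```

carry_out --pt "0 -2 0" --pt "0 -5 0" --pt "0 -8 0" --pt "0 -8 0" --pt "0 -8 0" --twist '[0, 0, 0, 0, 0]'

```text
t: 23.2
ee_pos: [372.3, 169.5, 232.0]
eef_rot: [3.14, 0.001, 2.094]
wrist_force: [-0.6, -0.7, -0.1]
finger_gap: 0.002
finger_force: 0.0
```

Run:
```python
from h import *
a=snap("top");b=snap("side");print(monitor.state()["ee_pos"],monitor.state()["wrist_force"],monitor.state()["t"])
c=lambda s,x,y:cv2.resize(s["frame"][y:y+150,x:x+100,::-1],(400,600),interpolation=cv2.INTER_CUBIC)
cv2.imwrite("pics/m6.png",np.hstack([c(a,90,150),c(b,160,260)]))
```

```text
[373.55003397 170.0054531  231.80336627] [-0.32627675 -0.18167956  0.33551081] 23.3
```

View pics/m6.png

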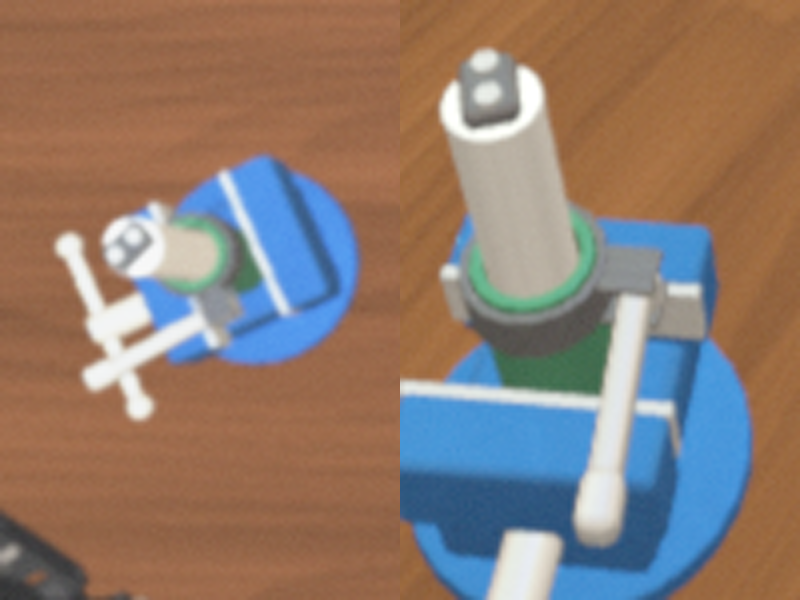

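The lever now runs from (210,318) to (95,380) in the top crop, square to the jaw lines, so it is shut. The post is upright in the tube with its mark hidden, and the robot is clear.

```bash
python3 -c "
from h import *
print(close_job())"
```

```text
the job is handed in; nothing more can be done
None
```

I handed the job in at about 23 s: the thick post is bottomed on the solid stop at about 20 N with its ring mark below the mouth, the clamp lever is shut against its end stop, the arm is clear, and the thin post, spanner and tub were not touched; no verdict came back.

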